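Fit the splined tube rotor on the tilted mixer drive

TASK

Take the tube rotor (the disc with the bar grip) from the bench and fit it on the toothed shaft of the tilted mixer drive: turn it until its splines line up with the shaft's teeth, and slide it fully home against the shaft's flange. Do not force it, keep hold of it until it is home, then let go; leave the bottle, the beaker and the wood block where they are.

Things in the scene. Friction and masses are not known exactly. Their poses are not given: they have to be found in the camera images.
- rotor: Tube rotor, 88 mm tall, about 0.35 kg, standing upright on its sleeve at the start. Along its z from below: grey sleeve 60 mm across, z 0 to 40 mm; white disc 140 mm across, z 40 to 48 mm, tube sockets (2.5 mm high) near its rim; grey bar grip. Origin: centre of the sleeve's open lower end; z points up through the grip.
- rotor_grip (a point): Point on the rotor's axis inside the bar grip, 73 mm above the rotor's origin. The solid bar is 60 mm long along the rotor's x, 22 mm thick along its y, z 48 to 88 mm. Axes as the rotor's.
- rotor_bore (a point): Mouth of the sleeve's splined blind bore, 40 mm deep, at the rotor's origin, axes as the rotor's. Six grooves 9.2 mm wide, out to 17.5 mm radius, at 0, 60, 120.. degrees from the rotor's x; between them six inward teeth whose tips stand at 10.5 mm radius (12.5 mm at the mouth, chamfered over 3 mm).
- head: Drive's white motor can, 72 mm across, fixed, leaning 27 degrees from vertical towards the robot's left (give or take 25 degrees). Origin: centre of the upper face of the shaft's steel flange (64 mm across), 115 mm above the bench; z points up along the shaft. Base and cheeks below it reach 120 mm away from the lean, 55 mm towards it, 75 mm to the sides.
- shaft_teeth (a point): Centre of the upper end of the shaft's six teeth, 24 mm above the flange on the axis; axes as the head's. Teeth: 7 mm wide, out to 16 mm radius, sides chamfered 0.8 mm over the top 2 mm. Their angle about the axis differs each time and is NOT given by any pose: feel for it (or see it). The shaft stands still under light touch, turns stiffly above about 0.25 N m.
- shaft_nose (a point): Tip of the shaft's plain round nose, 36 mm above the flange; axes as the head's. Above the teeth it is 9.5 mm in radius for 4 mm, then tapers to 5 mm at the tip. It guides the bore: a rotor out of line stops with its sleeve's end about 24 mm above the flange; in line (within 1 mm at the teeth, every 60 degrees) it slides on down to the flange.
- bottle: Bystander: clear bottle with black cap, 72 mm across, 170 mm tall, standing; origin at the centre of its underside.
- beaker: Bystander: glass cup 60 mm across, 75 mm tall, standing open end up; origin at the centre of its underside.
- block: Bystander: wood block 120 x 60 x 38 mm lying flat, long side along its x; origin at the centre of its underside.
Things that resemble listed ones, but are neither listed nor needed, are in the scene too. Several things look just like the rotor: the one meant starts nearest to the robot's base.

How it is judged (in metres and radians):
On the way:
1. the rotor is fully home on the shaft while the fingers still hold or touch it (z of rotor in the frame of head below 0.003 m and distance between rotor and head below 0.005 m and angle between the z axis of rotor and the z axis of head, either way round below 0.07 rad and contact force between the fingers and rotor above 0.5 N), for 0.1 s.
At the end, for the whole second after the job is handed in: The rotor sits on the splined shaft with its sleeve's end within 3 mm of the flange along the axis (5 mm in all) and its axis within 4 degrees (0.07 rad) of the shaft's, at rest (below 20 mm/s) and released (z of rotor in the frame of head below 0.003 m and distance between rotor and head below 0.005 m and angle between the z axis of rotor and the z axis of head, either way round below 0.07 rad and linear speed of rotor below 0.02 m/s and contact force between the fingers and rotor below 0.1 N); the robot touches nothing.
It fails at once if the bottle is shifted more than 40 mm or knocked over (distance of bottle from where it was at the start of the episode above 0.04 m or angle between bottle's own z axis and vertical above 0.5 rad).
It fails at once if the beaker is shifted more than 40 mm or knocked over (distance of beaker from where it was at the start of the episode above 0.04 m or angle between beaker's own z axis and vertical above 0.5 rad).
It fails at once if the wood block is shifted more than 40 mm or knocked over (distance of block from where it was at the start of the episode above 0.04 m or angle between block's own z axis and vertical above 0.5 rad).
It fails at once if the rotor is forced against the drive with more than 100 N (contact force between rotor and head above 100 N or contact force between rotor and drive above 100 N).
It also fails if it takes over 58 s, if anything falls off the work surface, if the arm or the gripper's body presses on something with over 40 N, if the wrist force passes 120 N, or if a joint passes its speed limit or range.

ROBOT

A 6-joint arm with a two-finger parallel gripper is mounted at the origin on the work surface. World frame = base frame: x ahead of the robot, y to its left, z up, the work surface at z = 0. Lengths are in mm, angles in rad, forces in N, time in s.
With the tool pointing down it reaches from about 400 to 925 mm from the base axis. Payload 12.5 kg.
Tool frame: the origin (TCP) lies at the very end of the fingers, on their centre line; the grasp point (between the pads) lies 19 mm behind it; z points along the fingers, y is the direction in which the jaws open and shut (so a half turn about z gives the same grasp; the last joint's range is limited). The gripper opens to 95 mm and grips with 3 to 60 N. Pads are 20 mm wide; open, the fingers measure 119 mm over their backs; the gripper's body (75 mm by 180 mm) begins 59 mm behind the grasp point.
Start: joints at [-1.284, 0.491, 1.559, -0, 1.092, -0.106], TCP at [239.259, -577.41, 214.661] pointing down, gripper open.
Joint ranges: [-3.1, 3.1], [-0.84, 2.19], [0.05, 2.79], [-1.13, 4.28], [0.06, 2.93], [-2.69, 2.69]. Speed limits (rad/s): [2.22, 2.22, 2.79, 3.14, 3.14, 3.14].

INTERFACE

Orientations are given as a rotation vector (axis times angle).
In Python, from workcell import ctrl, vision gives the robot as it stands.
- The arm moves only by the tool carry_out, never from a script. Its argument "motion" is a list of rows, each a list of 6 numbers: the shift along the tool's x, y, z in cm, then the turn, a rotation vector about the tool's x, y, z in degrees. A call has 1 to 20 rows; each row is the pose to reach, as a shift and turn from the pose commanded when the call began, along the tool's axes at that moment; what a row does not reach only later rows make up. A row lasts 1/10 s, in which the tool goes at most 50 mm and 8.59 degrees, less where a joint would pass 70% of its speed; a pose out of reach is approached as far as the arm can. A call with a gripper value outside its range is refused whole. "fingers" is the opening, from 0 (shut) to 1 (fully open), set as the call begins (left out, the last holds). The fingers move at their own pace and stop on an object; the grip force is fixed at half the most. Time passes only in rows, so rows that repeat a pose let the fingers close. It gives the time, the measured TCP pose, the force and the opening at its end, in the units of the state.
- ctrl.sense(): the state, without advancing time (a new reading comes with each control period).
- vision.read_camera(name): name is "scene" or "top" or "wrist"; returns a dict with "color" (384x512x3 uint8, red, green, blue), "intrinsics" (3x3 intrinsics, pixels), "view" (4x4, takes a point from world to camera coordinates); the wrist camera has in their place "tool_from_camera" (4x4, takes a point from camera to tool coordinates, whose origin is the TCP and whose axes are the flange's). Camera axes: x right, y up, looking along -z (the intrinsics and any distortion apply to the point x, -y, -z); pixel columns grow to the right and rows downward; lengths in mm; the calibration is good to about 2 mm. A picture is of the moment at which its call begins: read the wrist's pose just before it. There is no depth.
- ctrl.sign_off(): hands the job in, once; it reports no verdict.
Trained networks look in the newest picture that a camera, given by its name, has taken for a name from the list of things; names that differ only in an ending like _2 or _b are one class to them, and where a whole thing is asked for, a point or a joint stands for the part that bears it (a point fixed in the world has none). Each returns a list of dicts, best first, with "p" (0 to 1); they miss things now and then, are a little off and sometimes report something else, mostly with a low value. They report only what shows in the picture. A call takes as long as a camera call. They do not tell look-alikes from the thing itself.
- vision.boxes_of(camera, target): "location" ([column, row] as shares, 0 to 1, of the picture: columns of its width, rows of its height, amid what is visible of it).
- vision.trace(camera, target): "pixels" (384x512 bool, what is visible of it) and "location" ([column, row] as shares, 0 to 1, of the picture: columns of its width, rows of its height, amid what is visible of it).
- vision.mark_of(camera, target): "location" ([column, row] as shares, 0 to 1, of the picture: columns of its width, rows of its height: a listed point, or the origin of a listed thing).
The state is a dict: "clock": time; "qpos": joint angles; "joint_vel": joint speeds; "joint_efforts": joint torques, N m; "tool_pos": TCP position; "tcp_rot": TCP orientation; "force": force on the tool from outside, world axes, zero at the start; "ft_torque": the same for the moment, N m; "finger_gap": finger opening in mm.
Only numpy, scipy, OpenCV 4.12 (cv2) and the standard library are available. Lean on these libraries where they do the work, as an engineer would, in place of code of your own. Each camera call takes 0.05 s, during which the arm holds its last target.

## Working session

There is one attempt and no reset: what is moved stays moved. The work goes in short steps, Python scripts to look and compute and a tool call to move; the robot and the scene stay as the last step left them, time stands still between calls to the robot, and variables do not carry over. Pictures are saved under pics/ and viewed, and the job is handed in when it is done.

Besides the shell and the picture viewer there is one more tool, called in YAML: its name, and indented under it one key for each argument. carry_out: Moves the arm, as the interface text tells. Its arguments: {"type":"object","properties":{"motion":{"type":"array"},"fingers":{"type":"number"}},"required":["motion"]}

```bash
ls; mkdir -p pics
python3 - <<'E'
from workcell import ctrl, vision
import cv2
s=ctrl.sense();print(s)
for n in ["scene","top","wrist"]:
    r=vision.read_camera(n)
    cv2.imwrite(f"pics/{n}0.png",r["color"][:,:,::-1])
    print(n,r["intrinsics"].tolist(),[ (k,v.tolist() if hasattr(v,'tolist') else v) for k,v in r.items() if k not in("color","intrinsics")])
    if n!="wrist":
      for t in ["rotor","rotor_grip","rotor_bore","head","shaft_teeth","shaft_nose","bottle","beaker","block"]:
        print(t,[(round(d["p"],2),[round(float(d["location"][0]*512),1),round(float(d["location"][1]*384),1)]) for d in vision.mark_of(n,t)])
E
```

```text
pics
{'clock': 0.0, 'qpos': array([-1.28357503e+00,  4.91565908e-01,  1.55947186e+00, -1.82742619e-05,
        1.09168961e+00, -1.05608975e-01]), 'joint_vel': array([ 0.00037268, -0.00044487, -0.00029399, -0.00012568, -0.00090295,
       -0.00049477]), 'joint_efforts': array([ 2.92582510e-03, -6.12640858e+01, -2.58175707e+01,  6.93416689e-02,
        4.81766928e-02, -5.20304013e-05]), 'tool_pos': array([ 239.1926147 , -577.14473311,  214.05008732]), 'tcp_rot': array([-3.08007815e+00, -6.12889179e-01,  1.86925828e-04]), 'force': array([-0.26139758,  0.65125196, -0.24424545]), 'ft_torque': array([-0.04076059,  0.02061724, -0.040357  ]), 'finger_gap': 94.82943306236882}
scene [[419.8134048903481, 0.0, 259.49291250799143], [0.0, 419.8134048903481, 186.712021703289], [0.0, 0.0, 1.0]] [('view', [[-0.7408301562386332, 0.6716896936479729, -0.0019065818983270849, 551.5119215950224], [-0.5622518587507473, -0.6185693992151783, 0.5488576734326518, 215.9597087449604], [0.36748268930491435, 0.407682295178079, 0.8359136434223106, -1411.7818813039748], [0.0, 0.0, 0.0, 1.0]])]
rotor [(0.83, [228.2, 1
[... 900 characters left out ...]
.0, 182.8])]
rotor_bore []
head [(0.9, [131.4, 180.5])]
shaft_teeth [(0.71, [130.4, 176.7])]
shaft_nose [(0.8, [131.0, 172.8]), (0.38, [230.8, 142.1])]
bottle [(0.92, [229.6, 143.6]), (0.58, [318.6, 184.6])]
beaker [(0.67, [215.1, 197.8])]
block [(0.62, [222.1, 251.9])]
wrist [[264.63347549234726, 0.0, 254.29541182395855], [0.0, 264.63347549234726, 192.5045118373898], [0.0, 0.0, 1.0]] [('tool_from_camera', [[0.0019494626404530817, 0.971921519238972, 0.23529717387937088, 66.62230496360253], [0.999998072853598, -0.0019493480637286051, -0.00023309056808544214, -0.017269159267252476], [0.00023213035124873248, 0.23529717482862364, -0.9719234463851385, -170.10329643870998], [0.0, 0.0, 0.0, 1.0]])]
```

View pics/scene0.png

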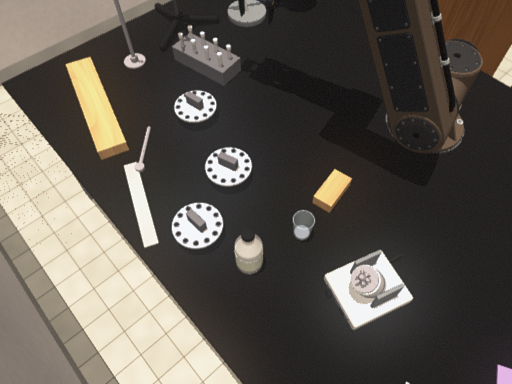

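View pics/top0.png

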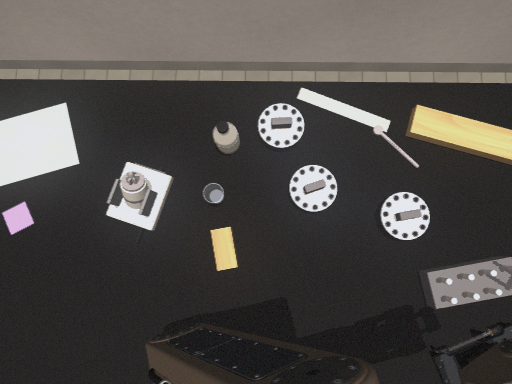

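View pics/wrist0.png

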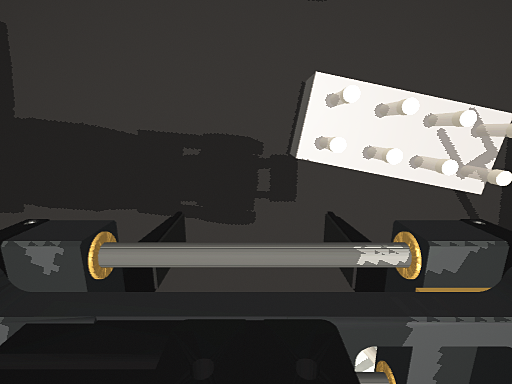

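```bash
cat > h.py <<'E'
from workcell import ctrl, vision
import numpy as np, cv2
from scipy.spatial.transform import Rotation as R
from scipy.optimize import least_squares
CV=np.diag([1,-1,-1,1.])
def T_tool(s=None):
    s=s or ctrl.sense(); T=np.eye(4); T[:3,:3]=R.from_rotvec(s["tcp_rot"]).as_matrix(); T[:3,3]=s["tool_pos"]; return T
def cam(n):
    T=T_tool(); r=vision.read_camera(n)
    V=r["view"] if "view" in r else np.linalg.inv(T@r["tool_from_camera"])
    return dict(img=r["color"][:,:,::-1].copy(),K=r["intrinsics"],V=V,P=r["intrinsics"]@(CV@V)[:3])
def proj(c,X):
    X=np.atleast_2d(X); h=np.c_[X,np.ones(len(X))]@c["P"].T; return h[:,:2]/h[:,2:]
def tri(c1,u1,c2,u2):
    X=cv2.triangulatePoints(c1["P"],c2["P"],np.array(u1,float).reshape(2,1),np.array(u2,float).reshape(2,1)); return (X[:3]/X[3]).ravel()
def onplane(c,u,z):
    Vi=np.linalg.inv(CV@c["V"]); d=Vi[:3,:3]@np.linalg.inv(c["K"])@[u[0],u[1],1]; o=Vi[:3,3]; return o+d*(z-o[2])/d[2]
def marks(n,t):
    return [(d["p"],np.array(d["location"])*[512,384]) for d in vision.mark_of(n,t)]
E
python3 - <<'E'
from h import *
np.set_printoptions(precision=1,suppress=True)
a=cam("scene");b=cam("top")
for t in ["rotor_grip","rotor","head","shaft_teeth","shaft_nose","bottle","beaker","block"]:
    A=marks("scene",t);B=marks("top",t)
    for pa,ua in A:
        for pb,ub in B:
            X=tri(a,ua,b,ub); e=np.linalg.norm(proj(a,X)-ua)+np.linalg.norm(proj(b,X)-ub)
            if e<12: print(t,X,"r",np.linalg.norm(X[:2]),"err",e)
for i,n in enumerate(["scene","top"]):
    c=[a,b][i]; im=c["img"]
    x,y=[(364,280),(135,190)][i]
    cv2.imwrite(f"pics/drv_{n}.png",cv2.resize(im[y-48:y+48,x-64:x+64],(768,576),interpolation=cv2.INTER_CUBIC))
E
```

```text
rotor_grip [ 539.4 -539.7   88. ] r 763.0296396102432 err 3.492010576902727
rotor_grip [ 811.5 -178.6   69.4] r 830.9659021441413 err 2.2431315487961654
rotor_grip [ 621.8 -288.6   85.6] r 685.4605183433913 err 1.4226227933195799
rotor [ 620.8 -274.3   -4.7] r 678.695046510775 err 1.9509085351416386
rotor [ 542.8 -539.9    8.2] r 765.573574802539 err 0.05014532615154388
rotor [ 809.5 -182.4  -20.8] r 829.7411252141482 err 2.6602344057698746
head [624.3 233.2 117.2] r 666.4581842458391 err 3.0620257804115414
shaft_teeth [631.7 231.8 146.2] r 672.8805767518331 err 1.5538841778366264
shaft_nose [641.9 225.8 154.3] r 680.4582724519581 err 0.4844992747012403
bottle [773.6 -26.2  -0.4] r 773.997487625829 err 1.627538416302892
beaker [595.6  16.6   1.6] r 595.8612551193653 err 0.1593069902272145
block [438.6 -15.5  -5.4] r 438.91934577514763 err 4.061878931495803
```

View pics/drv_scene.png

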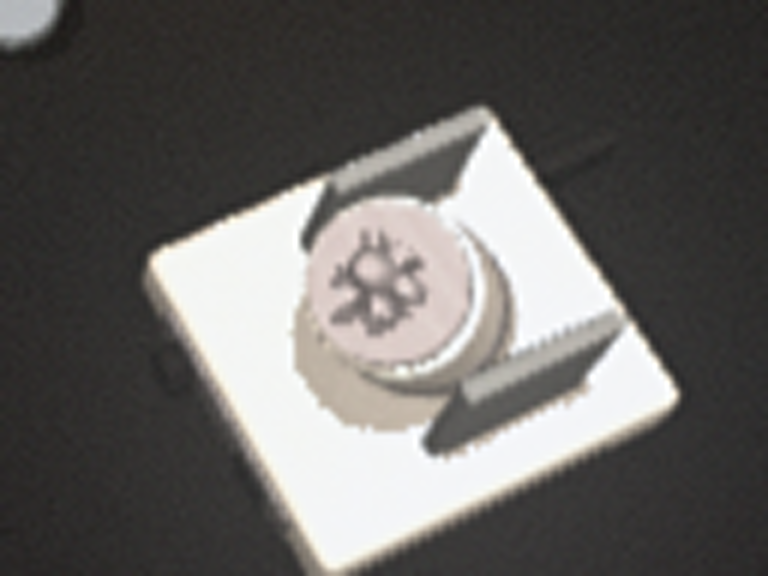

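View pics/drv_top.png

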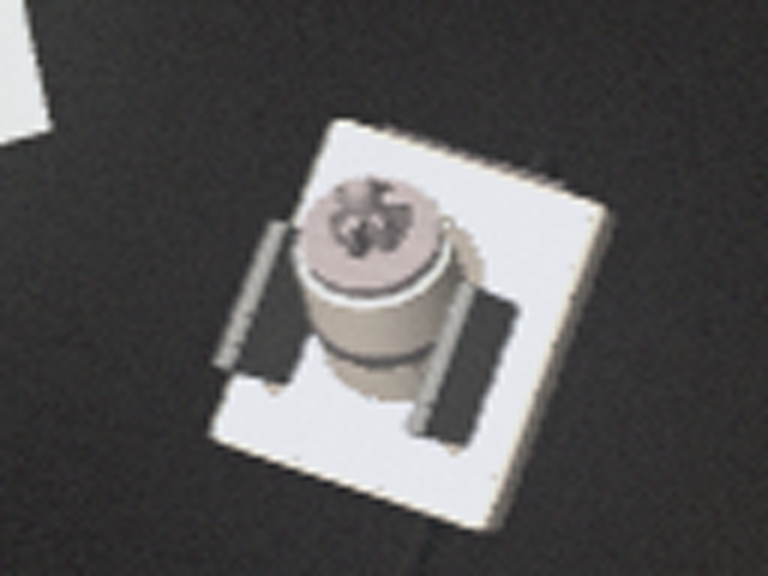

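```bash
cat >> h.py <<'E'
def rel(Tt,s=None):
    D=np.linalg.inv(T_tool(s))@Tt
    return np.round(D[:3,3]/10,2), np.round(np.degrees(R.from_matrix(D[:3,:3]).as_rotvec()),1)
def tool_pose(p,a,az):
    """tool z=-a, tool x toward azimuth az(deg)"""
    z=-np.array(a)/np.linalg.norm(a); x=np.array([np.cos(np.radians(az)),np.sin(np.radians(az)),0]); x-=z*(x@z); x/=np.linalg.norm(x)
    T=np.eye(4); T[:3,:3]=np.c_[x,np.cross(z,x),z]; T[:3,3]=p; return T
E
python3 - <<'E'
from h import *
a=np.array([.419,-.175,.891]);o=np.array([624,233,115.])
T=tool_pose([0,0,0],a,100); x=T[:3,0]
T[:3,3]=o+80*a-55*x; print(T)
T0=tool_pose([500,-100,330],[0,0,1],70)
print("via",rel(T0)); print("fin",rel(T))
T1=T.copy();T1[:3,3]+=a*80; print("hi",rel(T1))
E
```

```text
[[-7.31904998e-02  9.05038072e-01 -4.18985964e-01  6.61545477e+02]
 [ 9.71550532e-01  1.59582631e-01  1.74994138e-01  1.65564721e+02]
 [ 2.25239240e-01 -3.94258128e-01 -8.90970153e-01  1.73891842e+02]
 [ 0.00000000e+00  0.00000000e+00  0.00000000e+00  1.00000000e+00]]
via (array([ 42.36, -34.12, -11.54]), array([  0. ,  -0. , -47.5]))
fin (array([ 67.45, -52.48,   4.07]), array([ 28.7,  -3.8, -73.1]))
hi (array([ 70.01, -49.9 ,  -3.05]), array([ 28.7,  -3.8, -73.1]))
```

carry_out:
  motion:
    - [0,0,-6,0,0,0]
    - [0,0,-11.5,0,0,0]
    - [42.36,-34.1,-11.5,0,0,-47.5]
    - [42.36,-34.1,-11.5,0,0,-47.5]
    - [42.36,-34.1,-11.5,0,0,-47.5]
    - [42.36,-34.1,-11.5,0,0,-47.5]
    - [42.36,-34.1,-11.5,0,0,-47.5]
    - [42.36,-34.1,-11.5,0,0,-47.5]
    - [42.36,-34.1,-11.5,0,0,-47.5]
    - [42.36,-34.1,-11.5,0,0,-47.5]
    - [42.36,-34.1,-11.5,0,0,-47.5]
    - [42.36,-34.1,-11.5,0,0,-47.5]
    - [70,-49.9,-3,28.7,-3.8,-73.1]
    - [70,-49.9,-3,28.7,-3.8,-73.1]
    - [70,-49.9,-3,28.7,-3.8,-73.1]
    - [70,-49.9,-3,28.7,-3.8,-73.1]
    - [70,-49.9,-3,28.7,-3.8,-73.1]
    - [70,-49.9,-3,28.7,-3.8,-73.1]
    - [70,-49.9,-3,28.7,-3.8,-73.1]
    - [70,-49.9,-3,28.7,-3.8,-73.1]

```text
clock: 3.95
tool_pos: [695.9, 155.1, 242.1]
tcp_rot: [-1.776, -2.015, 0.21]
force: [-0.3, -0.0, 0.2]
finger_gap: 94.9
```

Run:
```python
from h import *
np.set_printoptions(precision=3,suppress=True)
s=ctrl.sense();print(s["clock"],s["qpos"],s["tool_pos"],s["force"],T_tool()[:3,:3])
c=cam("wrist");np.savez("w1.npz",**c)
for t in ["head","shaft_teeth","shaft_nose"]: print(t,marks("wrist",t))
cv2.imwrite("pics/w1.png",c["img"])
```

```text
3.95 [ 0.052  0.798  0.969  0.202  1.803 -0.07 ] [695.875 155.125 242.112] [-0.261 -0.023  0.185] [[-0.075  0.904 -0.421]
 [ 0.971  0.162  0.174]
 [ 0.225 -0.396 -0.89 ]]
head [(0.79, array([251.29 , 140.006])), (0.43, array([244.685, 278.4  ]))]
shaft_teeth [(0.68, array([251.187, 139.085]))]
shaft_nose [(0.95, array([252.314, 140.198]))]
```

View pics/w1.png

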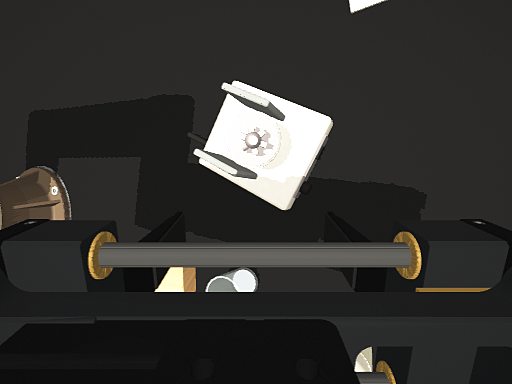

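carry_out:
  motion:
    - [0,0,4,0,0,0]
    - [0,0,8,0,0,0]
    - [0,0,8,0,0,0]
    - [0,0,8,0,0,0]

```text
clock: 4.55
tool_pos: [662.0, 164.5, 175.1]
tcp_rot: [-1.782, -2.014, 0.206]
force: [-0.0, -0.2, 1.5]
finger_gap: 94.7
```

Run:
```python
from h import *
np.set_printoptions(precision=3,suppress=True)
s=ctrl.sense();print(s["clock"],s["qpos"],s["tool_pos"],s["force"])
c=cam("wrist");np.savez("w2.npz",**c)
for t in ["head","shaft_teeth","shaft_nose"]: print(t,marks("wrist",t))
cv2.imwrite("pics/w2.png",c["img"])
x,y=250,140
cv2.imwrite("pics/w2c.png",cv2.resize(c["img"][y-48:y+48,x-64:x+64],(768,576),interpolation=cv2.INTER_CUBIC))
```

```text
4.55 [ 0.065  0.788  1.164  0.204  1.615 -0.092] [661.965 164.472 175.106] [-0.012 -0.199  1.491]
head [(0.57, array([253.184, 142.195]))]
shaft_teeth [(0.88, array([254.72 , 139.008])), (0.59, array([256.307, 138.394]))]
shaft_nose [(0.67, array([254.976, 139.085])), (0.51, array([254.976, 137.702]))]
```

View pics/w2.png

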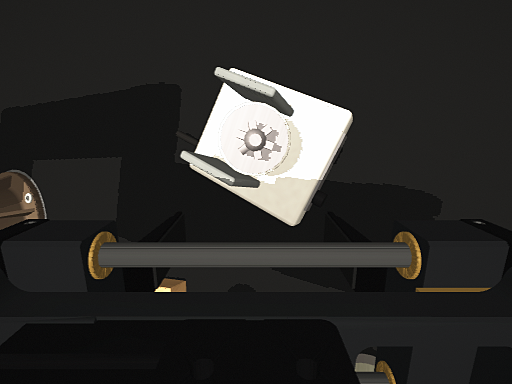

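View pics/w2c.png

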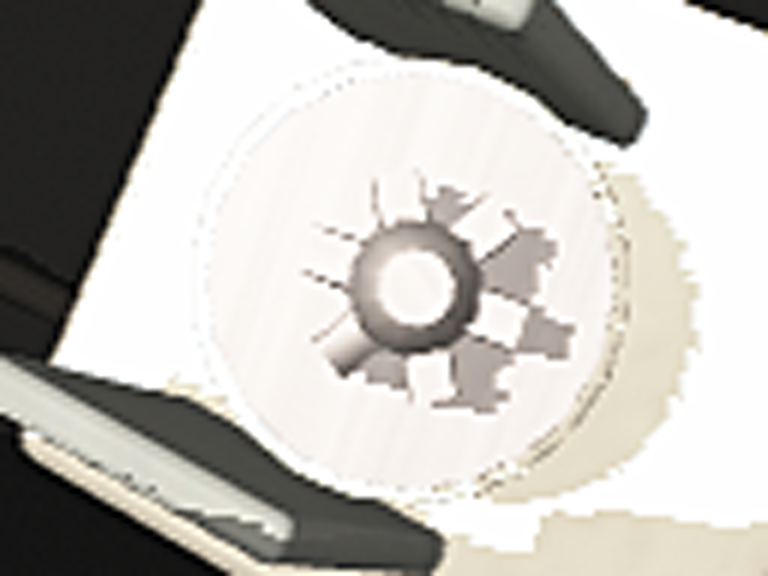

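Run:
```python
from h import *
c=np.load("w2.npz"); im=c["img"].astype(float)
x,y=255,139
cr=im[y-21:y+21,x-28:x+28]
g=255*np.clip((cr-60)/195,0,1)**3
b=cv2.resize(g.astype(np.uint8),None,fx=14,fy=14,interpolation=cv2.INTER_LANCZOS4)
for i in range(0,56,4): cv2.putText(b,str(x-28+i),(i*14,10),0,.35,(0,0,255)); cv2.line(b,(i*14+7,12),(i*14+7,16),(0,0,255))
for i in range(0,42,4): cv2.putText(b,str(y-21+i),(0,i*14+11),0,.35,(0,0,255))
cv2.imwrite("pics/w2d.png",b)
x,y=255,139
cr=im[y-40:y+40,x-50:x+50]
g=255*np.clip((cr-150)/105,0,1)**4
b=cv2.resize(g.astype(np.uint8),None,fx=7.5,fy=7.5,interpolation=cv2.INTER_CUBIC)
cv2.imwrite("pics/w2e.png",b)
```

```text
(no output)
```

View pics/w2d.png

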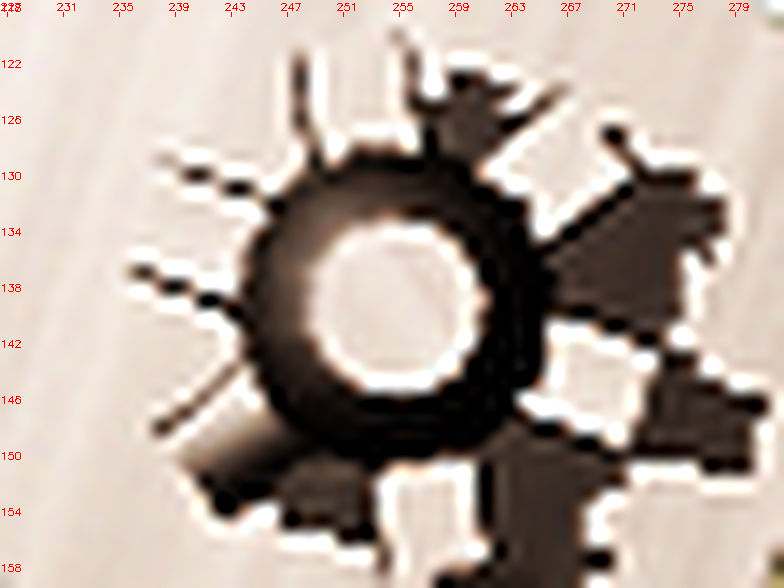

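View pics/w2e.png

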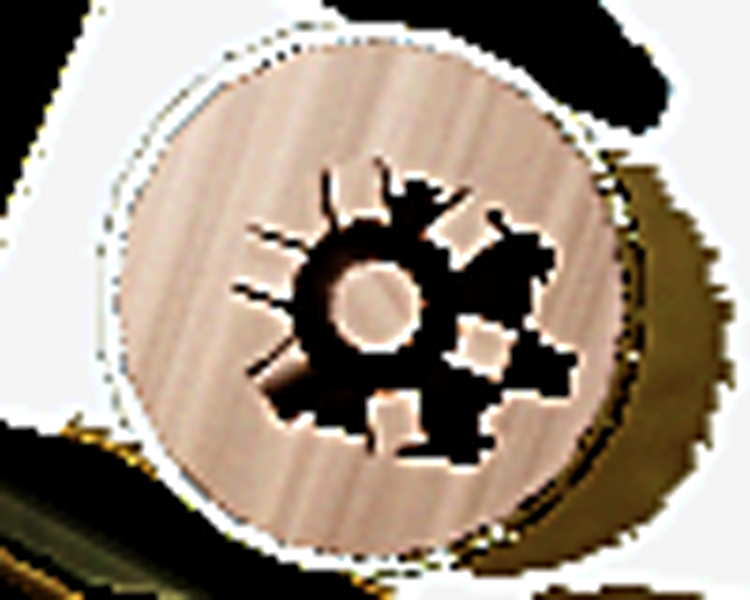

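```bash
cat > fit.py <<'E'
from h import *
np.set_printoptions(precision=3,suppress=True)
c=np.load("w2.npz")
d=lambda X,Y: np.array([227+X/14-.5,118+Y/14-.5])
tips=np.array([d(150,215),d(350,45),d(598,128),d(655,405),d(437,560),d(195,470)])
nose=d(394.5,305); ring=d(396,305); fl=np.array([205+370/7.5-.5,99+297/7.5-.5])
def frame(p):
    t,az=p[2],p[3]; z=np.array([np.sin(t)*np.cos(az),np.sin(t)*np.sin(az),np.cos(t)])
    x=np.array([np.cos(az),np.sin(az),0]); x-=z*(x@z); x/=np.linalg.norm(x); return np.array([p[0],p[1],115.]),np.c_[x,np.cross(z,x),z]
def circ(o,F,r,z,n=24):
    a=np.arange(n)*2*np.pi/n; return o+(F@np.array([r*np.cos(a),r*np.sin(a),0*a+z])).T
def res(p,prior=True):
    o,F=frame(p); r=[]
    r.append((proj(c,circ(o,F,5,36)).mean(0)-nose)/.3)
    r.append((proj(c,circ(o,F,9.5,26)).mean(0)-ring)/.3)
    r.append((proj(c,circ(o,F,32,0)).mean(0)-fl)/.5)
    P=proj(c,circ(o,F,16,24,6)@np.eye(3)) 
    a=p[4]+np.arange(6)*np.pi/3
    P=proj(c,o+(F@np.array([15.5*np.cos(a),15.5*np.sin(a),0*a+24])).T)
    D=np.linalg.norm(P[None]-tips[:,None],axis=2).argmin(1)
    r.append(((P[D]-tips)/1.).ravel())
    if prior: r.append([(p[2]-np.radians(27))/np.radians(.7)])
    return np.concatenate([np.ravel(q) for q in r])
best=None
for ph in np.radians(np.arange(0,60,10)):
    for pr in (True,False):
        s=least_squares(res,[624,233,np.radians(27),np.radians(-22.6),ph],kwargs=dict(prior=pr),x_scale=[1,1,.01,.01,.1])
        if pr and (best is None or s.cost<best.cost): best=s
    print(ph,s.cost,s.x[:2],np.degrees(s.x[2:]))
print("BEST",best.cost,best.x[:2],np.degrees(best.x[2:]),best.fun)
o,F=frame(best.x); print("axis",F[:,2])
T=T_tool(); print("axis in tool",T[:3,:3].T@F[:,2],"o in tool",T[:3,:3].T@(o-T[:3,3]))
a=best.x[4]; td=T[:3,:3].T@F@[np.cos(a),np.sin(a),0]; print("tooth az in tool deg",np.degrees(np.arctan2(td[1],td[0]))%60)
np.savez("fit.npz",o=o,F=F,ph=a,tooth=F@[np.cos(a),np.sin(a),0])
im=cv2.resize(c["img"][139-40:139+40,255-50:255+50],None,fx=7.5,fy=7.5,interpolation=cv2.INTER_CUBIC)
for r,z in((5,36),(9.5,26),(32,0),(32,-3)):
    q=(proj(c,circ(o,F,r,z,60))-[205,99]+.5)*7.5; cv2.polylines(im,[q.astype(int)],True,(0,200,0))
for k in range(6):
    aa=a+k*np.pi/3; u=np.array([np.cos(aa),np.sin(aa)]);v=np.array([-u[1],u[0]])
    q=[o+F@np.r_[u*r+v*w,24] for r,w in((9.5,-3),(16,-3),(16,3),(9.5,3))]
    q=(proj(c,q)-[205,99]+.5)*7.5; cv2.polylines(im,[q.astype(int)],True,(0,0,255))
cv2.imwrite("pics/fit.png",im)
A=marks
for n in("scene","top"):
    cc=cam(n); print(n,proj(cc,[o,o+24*F[:,2],o+36*F[:,2]]).ravel(),[marks(n,t)[:1] for t in("head","shaft_teeth","shaft_nose")])
E
python3 fit.py
```

```text
0.0 2.504935119575756 [624.425 233.705] [ 27.04  -19.155   6.458]
0.17453292519943295 2.5049351195748804 [624.425 233.705] [ 27.04  -19.155   6.458]
0.3490658503988659 2.5049351195754137 [624.425 233.705] [ 27.04  -19.155   6.458]
0.5235987755982988 2.5049351195750593 [624.425 233.705] [ 27.04  -19.155   6.458]
0.6981317007977318 264.65769502900105 [624.001 232.274] [ 27.125 -16.53   33.58 ]
0.8726646259971648 2.504935119575059 [624.425 233.705] [ 27.04  -19.155  66.458]
BEST 2.5056822782592127 [624.436 233.702] [ 27.018 -19.156  66.458] [ 0.622  0.423 -0.452 -0.376  0.624  0.381  0.068 -0.179 -0.046 -0.258
 -0.365  0.455 -1.551 -0.811 -0.033 -0.125  0.193 -0.001  0.026]
axis [ 0.429 -0.149  0.891]
axis in tool [ 0.024  0.017 -1.   ] o in tool [56.114 -0.128 81.65 ]
tooth az in tool deg 50.14790517004234
scene [363.574 278.467 361.383 276.848 360.253 276.013] [[(0.87, array([364.902, 281.818]))], [(0.8, array([363.008, 274.214]))], [(0.67, array([360.499, 275.098]))]]
top [132.481 180.086 131.243 175.081 130.606 172.505] [[], [], []]
```

View pics/fit.png

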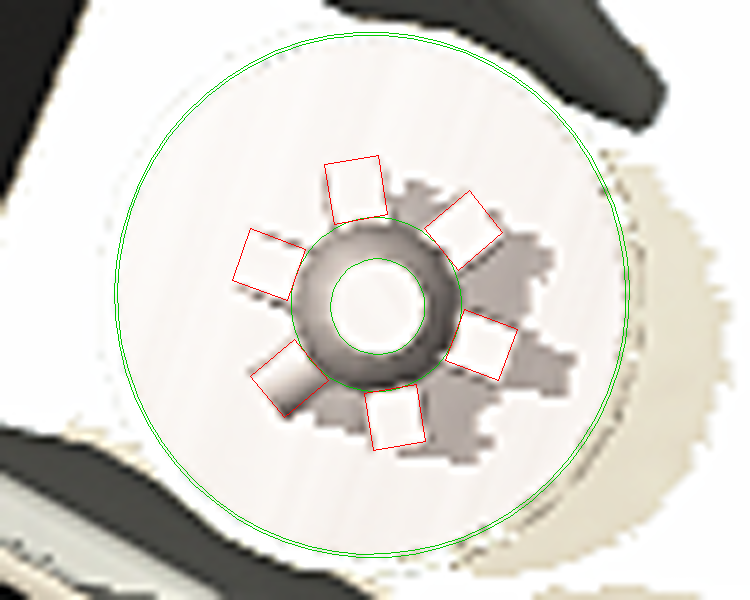

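Run:
```python
from h import *
c=cam("top"); q=np.array([[335,120],[608,205],[490,530],[212,432]])/6+[71,142]-.4
w=np.load("w2.npz")
sc=cam("scene"); qs=np.array([[680,395],[330,572],[148,258],[487,108]])/6+[300,232]-.4
for cc,qq in((c,q),(sc,qs)):
    P=np.array([onplane(cc,u,15)[:2] for u in qq]); print(P)
    for i in range(4):
        d=P[(i+1)%4]-P[i]; print(np.linalg.norm(d),np.degrees(np.arctan2(d[1],d[0])))
```

```text
[[698.91438692 293.82566272]
 [656.2560928  149.70443807]
 [490.00989542 200.46689017]
 [536.85678411 345.08988101]]
150.3018877129364 -106.48817310876649
173.82354468792397 163.02020894835854
152.02118424507609 72.05160545315445
169.9726057524633 -17.55389804738017
[[525.74738956 339.72362338]
 [691.75217985 288.45162402]
 [647.77292046 146.43462638]
 [481.73462176 200.72953304]]
173.74236189799205 -17.16375078404598
148.67078688812995 -107.20649971861141
174.69016436135976 161.89213586530104
145.79602491148216 72.42950081381333
```

```bash
cat >> fit.py <<'E'
print("--- az fixed")
az=np.radians(-17.8)
s=least_squares(lambda p: np.r_[res(p),(p[3]-az)/np.radians(.4)],best.x,x_scale=[1,1,.01,.01,.1])
print(s.cost,s.x[:2],np.degrees(s.x[2:]))
o,F=frame(s.x); a=s.x[4]; print(F[:,2]); np.savez("fit.npz",o=o,F=F,ph=a,tooth=F@[np.cos(a),np.sin(a),0])
E
python3 fit.py | sed -n '/---/,$p'
python3 - <<'E'
from h import *
T=T_tool()
up=T.copy(); up[:3,3]+=[0,0,130]; print(rel(up))
print(rel(tool_pose([660,0,320],[0,0,1],105)))
print(rel(tool_pose([636,-338,260],[0,0,1],105)))
print(rel(tool_pose([636,-338,150],[0,0,1],105)))
E
```

```text
--- az fixed
2.810730521457154 [624.35  233.447] [ 27.019 -17.872  65.307]
[ 0.432 -0.139  0.891]
(array([  2.92,  -5.12, -11.59]), array([0., 0., 0.]))
(array([-12.77,  -8.55, -15.9 ]), array([-22.5, -15. ,  -7.8]))
(array([-46.79, -13.75, -15.46]), array([-22.5, -15. ,  -7.8]))
(array([-49.26,  -9.42,  -5.66]), array([-22.5, -15. ,  -7.8]))
```

carry_out:
  motion:
    - [0,0,-5,0,0,0]
    - [1,-3,-11,0,0,0]
    - [2.9,-5.1,-11.6,0,0,0]
    - [-12.8,-8.5,-15.9,-22.5,-15,-7.8]
    - [-12.8,-8.5,-15.9,-22.5,-15,-7.8]
    - [-12.8,-8.5,-15.9,-22.5,-15,-7.8]
    - [-12.8,-8.5,-15.9,-22.5,-15,-7.8]
    - [-46.8,-13.7,-15.5,-22.5,-15,-7.8]
    - [-46.8,-13.7,-15.5,-22.5,-15,-7.8]
    - [-46.8,-13.7,-15.5,-22.5,-15,-7.8]
    - [-46.8,-13.7,-15.5,-22.5,-15,-7.8]
    - [-46.8,-13.7,-15.5,-22.5,-15,-7.8]
    - [-46.8,-13.7,-15.5,-22.5,-15,-7.8]
    - [-46.8,-13.7,-15.5,-22.5,-15,-7.8]
    - [-49.3,-9.4,-5.7,-22.5,-15,-7.8]
    - [-49.3,-9.4,-5.7,-22.5,-15,-7.8]
    - [-49.3,-9.4,-5.7,-22.5,-15,-7.8]
    - [-49.3,-9.4,-5.7,-22.5,-15,-7.8]

```text
clock: 7.45
tool_pos: [636.1, -338.2, 149.4]
tcp_rot: [-1.911, -2.491, -0.0]
force: [0.6, -0.1, 0.7]
finger_gap: 94.8
```

Run:
```python
from h import *
np.set_printoptions(precision=3,suppress=True)
s=ctrl.sense();print(s["clock"],s["qpos"],s["tool_pos"],s["force"]);print(T_tool()[:3,:3])
c=cam("wrist");np.savez("w3.npz",**c)
for t in ["rotor","rotor_grip"]: print(t,marks("wrist",t))
cv2.imwrite("pics/w3.png",c["img"])
x,y=254,140
cv2.imwrite("pics/w3c.png",cv2.resize(c["img"][y-75:y+75,x-100:x+100],(800,600),interpolation=cv2.INTER_CUBIC))
```

```text
7.45 [-0.58   0.69   1.361  0.     1.092 -0.843] [ 636.141 -338.187  149.434] [ 0.615 -0.062  0.733]
[[-0.259  0.966 -0.001]
 [ 0.966  0.259  0.001]
 [ 0.002 -0.001 -1.   ]]
rotor [(0.91, array([440.115,  94.003])), (0.65, array([253.491, 129.408]))]
rotor_grip [(0.96, array([493.005,  80.794])), (0.74, array([254.72 , 130.214]))]
```

View pics/w3.png

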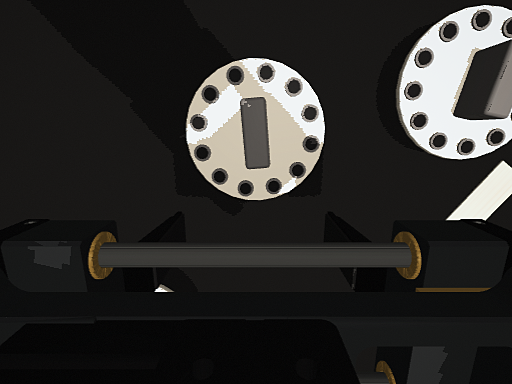

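View pics/w3c.png

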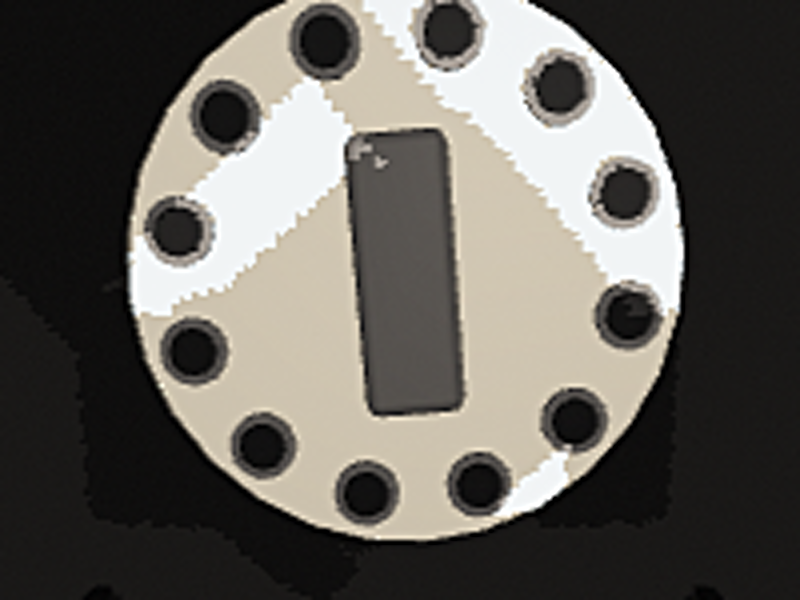

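Run:
```python
from h import *
np.set_printoptions(precision=2,suppress=True)
c=np.load("w3.npz")
q=np.array([[347,134],[444,127],[466,409],[370,416]])/4+[154,65]-.4
P=np.array([onplane(c,u,88)[:2] for u in q]);print(P,P.mean(0))
for i in range(4):
    d=P[(i+1)%4]-P[i]; print(np.linalg.norm(d),np.degrees(np.arctan2(d[1],d[0])))
# disc
g=c["img"].min(2); m=((g>110)*255).astype(np.uint8); m[205:]=0; m[:,340:]=0; m[:,:170]=0
cs,_=cv2.findContours(m,cv2.RETR_EXTERNAL,cv2.CHAIN_APPROX_NONE); k=cv2.convexHull(max(cs,key=cv2.contourArea))
W=np.array([onplane(c,u[0],48)[:2] for u in k]); e=cv2.fitEllipse(W.astype(np.float32)); print(e)
ctr=np.array(e[0]); T=T_tool()
axs=[]
for i,j in((0,3),(1,2)):
    d=P[i]-P[j]; axs.append(np.degrees(np.arctan2(d[1],d[0])))
az=np.mean(axs); print(az)
for p in (P.mean(0),ctr): 
  for z in(120,54): print(rel(tool_pose([*p,z],[0,0,1],az)))
```

```text
[[ 602.27 -253.64]
 [ 621.31 -247.07]
 [ 641.81 -302.3 ]
 [ 621.82 -309.31]] [ 621.8  -278.08]
20.139651989324168 19.040398300429455
58.91234932843867 -69.63185384341546
21.184389234497285 -160.66993395121028
59.00450327987896 109.35173575970028
((621.7435302734375, -278.1817932128906), (138.14173889160156, 138.26507568359375), 113.04449462890625)
109.85994095814242
(array([6.28, 0.04, 3.31]), array([ 0.2,  0.2, -4.8]))
(array([6.3 , 0.02, 9.91]), array([ 0.2,  0.2, -4.8]))
(array([6.27, 0.03, 3.31]), array([ 0.2,  0.2, -4.8]))
(array([6.29, 0.01, 9.91]), array([ 0.2,  0.2, -4.8]))
```

carry_out:
  motion:
    - [3,0,0,0,0,-4.8]
    - [6.3,0,2,0.2,0.2,-4.8]
    - [6.3,0,4,0.2,0.2,-4.8]
    - [6.3,0,6.5,0.2,0.2,-4.8]
    - [6.3,0,8.5,0.2,0.2,-4.8]
    - [6.3,0,9.7,0.2,0.2,-4.8]
    - [6.3,0,9.7,0.2,0.2,-4.8]
    - [6.3,0,9.7,0.2,0.2,-4.8]

```text
clock: 8.4
tool_pos: [620.9, -277.9, 54.7]
tcp_rot: [-1.805, -2.569, 0.0]
force: [-0.1, -0.5, 0.0]
finger_gap: 95.1
```

carry_out:
  motion:
    - [0,0,0,0,0,0]
    - [0,0,0,0,0,0]
    - [0,0,0,0,0,0]
    - [0,0,0,0,0,0]
    - [0,0,0,0,0,0]
    - [0,0,0,0,0,0]
    - [0,0,0,0,0,0]
    - [0,0,0,0,0,0]
  fingers: 0

```text
clock: 9.2
tool_pos: [620.1, -277.6, 53.1]
tcp_rot: [-1.804, -2.567, 0.001]
force: [0.5, 0.0, -0.1]
finger_gap: 36.6
```

Run:
```python
from h import *
np.set_printoptions(precision=2,suppress=True)
s=ctrl.sense();print(s["clock"],s["finger_gap"],s["tool_pos"],s["force"],s["ft_torque"],s["qpos"]);print(T_tool()[:3,:3])
```

```text
9.2 36.57008142712153 [ 620.08 -277.6    53.14] [ 0.51  0.01 -0.12] [-0.01 -0.14 -0.  ] [-0.52  0.74  1.55  0.    0.85 -0.86]
[[-0.34  0.94 -0.  ]
 [ 0.94  0.34  0.  ]
 [ 0.   -0.   -1.  ]]
```

carry_out:
  motion:
    - [0,0,0,0,0,0]
    - [0,0,0,0,0,0]
    - [0,0,0,0,0,0]
    - [0,0,0,0,0,0]
    - [0,0,0,0,0,0]
    - [0,0,0,0,0,0]

```text
clock: 9.8
tool_pos: [620.1, -277.6, 53.2]
tcp_rot: [-1.804, -2.567, 0.001]
force: [0.3, -0.2, -0.3]
finger_gap: 21.6
```

Run:
```python
from h import *
np.set_printoptions(precision=3,suppress=True)
s=ctrl.sense();print(s["clock"],s["finger_gap"],s["tool_pos"],s["force"],s["ft_torque"],s["qpos"]);print(T_tool()[:3,:3])
# rotor pose in tool: assume centred in y, disc centre x from image
T=T_tool(s); print("rotor ctr in tool", T[:3,:3].T@(np.array([621.77,-278.13,0])-T[:3,3]))
```

```text
9.8 21.638467040004336 [ 620.126 -277.589   53.192] [ 0.253 -0.21  -0.292] [ 0.017 -0.202 -0.066] [-0.518  0.743  1.549  0.     0.854 -0.864]
[[-0.339  0.941 -0.004]
 [ 0.941  0.339  0.002]
 [ 0.003 -0.003 -1.   ]]
rotor ctr in tool [-1.238  1.506 53.184]
```

carry_out:
  motion:
    - [0,0,-1,0,0,0]
    - [0,0,-3,0,0,0]
    - [0,0,-7,0,0,0]
    - [0,0,-11,0,0,0]
    - [0,0,-15,0,0,0]
    - [0,0,-20,0,0,0]
    - [0,0,-24,0,0,0]
    - [0,0,-25,0,0,0]
    - [0,0,-25,0,0,0]

```text
clock: 10.7
tool_pos: [621.0, -278.1, 304.6]
tcp_rot: [-1.805, -2.569, 0.0]
force: [0.3, -0.0, -3.8]
finger_gap: 21.9
```

```bash
cat > goal.py <<'E'
from h import *
f=np.load("fit.npz"); o=f["o"];F=f["F"];ph=float(f["ph"]);ax=F[:,2]
def goal(d,dx=0.,dy=0.,dz=53.2,dyaw=0.,off=(0,0),k=0,flip=False):
    # tool pose with rotor origin at o+d*ax; rotor origin in tool=(dx,dy,dz); tool x along tooth closest to az 107
    best=None
    for i in range(6):
        a=ph+i*np.pi/3+np.radians(dyaw); t=F@[np.cos(a),np.sin(a),0]
        if best is None or abs((np.degrees(np.arctan2(t[1],t[0]))-107-k*60+180)%360-180)<best[0]: best=(abs((np.degrees(np.arctan2(t[1],t[0]))-107-k*60+180)%360-180),t)
    x=best[1]; z=-ax; T=np.eye(4); T[:3,:3]=np.c_[x,np.cross(z,x),z]
    T[:3,3]=o+d*ax-T[:3,:3]@[dx-off[0],dy-off[1],dz]; return T
E
python3 - <<'E'
from goal import *
np.set_printoptions(precision=3,suppress=True)
s=ctrl.sense();print(s["clock"],s["finger_gap"],s["tool_pos"],s["force"],s["ft_torque"],s["qpos"])
c=cam("wrist");np.savez("w4.npz",**c);cv2.imwrite("pics/w4.png",c["img"])
print("d90",rel(goal(90,-1.2)),"d50",rel(goal(50,-1.2)), goal(90,-1.2))
E
```

```text
10.7 21.9153907757871 [ 620.998 -278.129  304.602] [ 0.29  -0.045 -3.778] [ 0.037 -0.108 -0.015] [-0.518  0.51   1.283 -0.     1.351 -0.864]
d90 (array([44.1 , 22.87,  6.05]), array([21.5, 15.9,  2.3])) d50 (array([45.19, 21.44,  9.62]), array([21.5, 15.9,  2.3])) [[ -0.24    0.869  -0.432 685.977]
 [  0.935   0.327   0.139 214.604]
 [  0.263  -0.371  -0.891 242.886]
 [  0.      0.      0.      1.   ]]
```

View pics/w4.png

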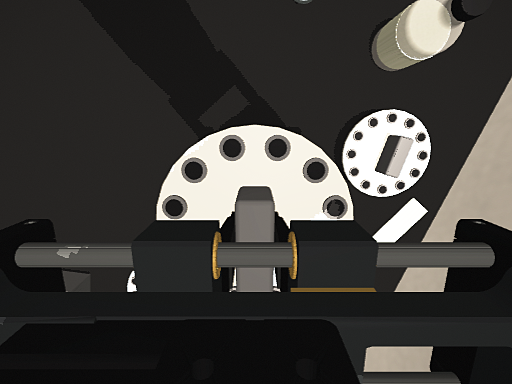

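Run:
```python
from h import *
np.set_printoptions(precision=3,suppress=True)
c=np.load("w4.npz"); g=c["img"].min(2)
pts=[]
for col in range(162,350,4):
    r=np.where(g[115:215,col]>120)[0]
    if len(r): pts.append((col,115+r[0]-.5))
pts=np.array([p for p in pts if p[0]<335]); print(len(pts),pts[:3],pts[-3:])
# add side edges
for row in range(150,206,5):
    r=np.where(g[row,150:250]>120)[0]; pts=np.vstack([pts,(150+r[0]-.5,row)])
import workcell
tc=np.array([[0.0019494626404530817,0.971921519238972,0.23529717387937088,66.62230496360253],[0.999998072853598,-0.0019493480637286051,-0.00023309056808544214,-0.017269159267252476],[0.00023213035124873248,0.23529717482862364,-0.9719234463851385,-170.10329643870998],[0,0,0,1]])
P=c["K"]@(CV@np.linalg.inv(tc))[:3]
from functools import partial
def res(p):
    dx,dy,z=p
    D=np.linalg.inv(P[:,[0,1,3]]+np.outer(P[:,2],[0,0,z]))  # homography from plane z
    h=np.c_[pts,np.ones(len(pts))]@D.T; q=h[:,:2]/h[:,2:]
    return np.hypot(q[:,0]-dx,q[:,1]-dy)-70
for z in (None,5.2):
    s=least_squares(res if z is None else (lambda p:res([p[0],p[1],z])),[0,0,5.2][:3 if z is None else 2],loss="soft_l1"); print(s.x,s.cost,np.abs(s.fun).max(),np.sqrt((s.fun**2).mean()))
```

```text
44 [[162.  184.5]
 [166.  177.5]
 [170.  169.5]] [[326.  154.5]
 [330.  158.5]
 [334.  162.5]]
[-1.025  0.148  7.467] 1.5996072888720474 0.5661102823171404 0.24280660109651578
[-1.176  0.415] 2.3635995191706183 0.749986788150153 0.29787614412929253
```

carry_out:
  motion:
    - [20,10,0,0,0,0]
    - [20,10,0,0,0,0]
    - [20,10,0,5,4,0]
    - [20,10,0,5,4,0]
    - [20,10,0,5,4,0]
    - [44.1,22.9,2,21.5,15.9,2.3]
    - [44.1,22.9,2,21.5,15.9,2.3]
    - [44.1,22.9,2,21.5,15.9,2.3]
    - [44.1,22.9,2,21.5,15.9,2.3]
    - [44.1,22.9,2,21.5,15.9,2.3]
    - [44.1,22.9,2,21.5,15.9,2.3]
    - [44.1,22.9,6,21.5,15.9,2.3]
    - [44.1,22.9,6,21.5,15.9,2.3]
    - [44.1,22.9,6,21.5,15.9,2.3]
    - [44.1,22.9,6,21.5,15.9,2.3]

```text
clock: 12.25
tool_pos: [687.1, 213.8, 244.9]
tcp_rot: [-1.591, -2.167, 0.202]
force: [-0.4, -0.1, -2.4]
finger_gap: 22.0
```

```bash
cat > where.py <<'E'
from goal import *
import sys
np.set_printoptions(precision=2,suppress=True)
G=dict(dx=-1.1,dy=.1,dz=53.2)
def where():
    s=ctrl.sense();T=T_tool(s)
    print(s["clock"],"gap",round(s["finger_gap"],1),"q",s["qpos"])
    M=np.linalg.inv(np.r_[np.c_[goal(0,**G)[:3,:3],o],[[0,0,0,1]]])@T@np.r_[np.c_[np.eye(3),[G["dx"],G["dy"],G["dz"]]],[[0,0,0,1]]]
    print("rotor in head(tool-like axes, z down): pos",M[:3,3],"rot deg",np.degrees(R.from_matrix(M[:3,:3]).as_rotvec()))
    print("F tool",T[:3,:3].T@s["force"],"M tool",T[:3,:3].T@s["ft_torque"],"F world",s["force"])
if __name__=="__main__":
    where()
    for d in map(float,sys.argv[1:]): print(d,rel(goal(d,**G)))
E
python3 where.py 50 30
python3 - <<'E'
from goal import *
for n in("scene","top","wrist"):
    c=cam(n); cv2.imwrite(f"pics/{n}5.png",c["img"])
    if n!="wrist":
        x,y=[int(v) for v in proj(c,o+40*ax)[0]]; x=max(x,80)
        cv2.imwrite(f"pics/{n}5.png",cv2.resize(c["img"][y-60:y+60,x-80:x+80],(640,480),interpolation=cv2.INTER_CUBIC))
E
```

```text
12.25 gap 22.0 q [ 0.13  0.81  0.94  0.2   1.82 -0.16]
rotor in head(tool-like axes, z down): pos [ -0.43   0.19 -92.39] rot deg [-0.1   0.01 -0.01]
F tool [-0.64  0.5   2.34] M tool [-0.57 -0.34 -0.03] F world [-0.41 -0.11 -2.44]
50.0 (array([ 0.04, -0.02,  4.24]), array([ 0.1, -0. ,  0. ]))
30.0 (array([ 0.04, -0.02,  6.24]), array([ 0.1, -0. ,  0. ]))
```

View pics/scene5.png

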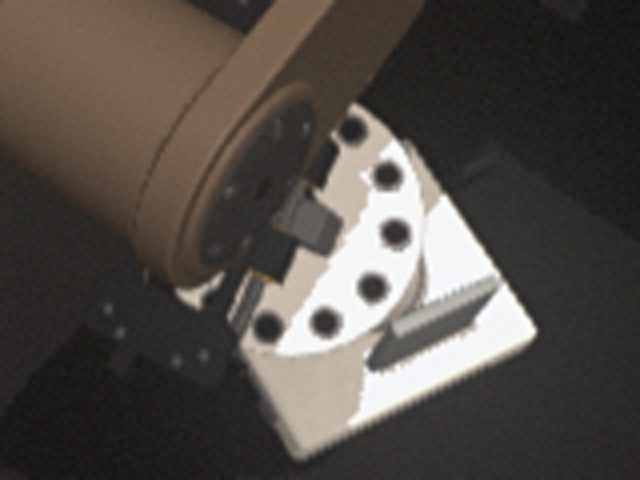

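View pics/top5.png

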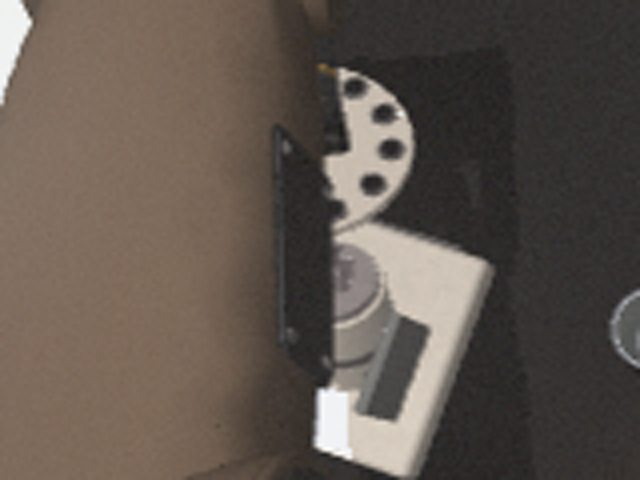

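carry_out:
  motion:
    - [0,0,2,0,0,0]
    - [0,0,4,0,0,0]
    - [0,0,5,0,0,0]
    - [0,0,5.4,0,0,0]
    - [0,0,5.4,0,0,0]
    - [0,0,5.4,0,0,0]
    - [0,0,5.4,0,0,0]

```text
clock: 13.1
tool_pos: [663.9, 221.9, 196.6]
tcp_rot: [-1.59, -2.168, 0.201]
force: [-0.1, 0.2, -3.7]
finger_gap: 22.0
```

```bash
python3 where.py 34 30 26
```

```text
13.1 gap 22.0 q [ 0.15  0.8   1.08  0.21  1.69 -0.18]
rotor in head(tool-like axes, z down): pos [  0.08   0.59 -38.19] rot deg [-0.13 -0.01 -0.06]
F tool [-0.76  1.34  3.33] M tool [-0.53 -0.36  0.04] F world [-0.08  0.2  -3.67]
34.0 (array([-0.01, -0.05,  0.42]), array([0.1, 0. , 0.1]))
30.0 (array([-0.01, -0.05,  0.82]), array([0.1, 0. , 0.1]))
26.0 (array([-0.01, -0.05,  1.22]), array([0.1, 0. , 0.1]))
```

carry_out:
  motion:
    - [0,-0.05,0.2,0.1,0,0.1]
    - [0,-0.05,0.4,0.1,0,0.1]
    - [0,-0.05,0.6,0.1,0,0.1]
    - [0,-0.05,0.8,0.1,0,0.1]
    - [0,-0.05,1,0.1,0,0.1]
    - [0,-0.05,1,0.1,0,0.1]
    - [0,-0.05,1,0.1,0,0.1]

```text
clock: 13.8
tool_pos: [658.7, 223.3, 187.1]
tcp_rot: [-1.59, -2.165, 0.205]
force: [-0.3, -0.3, -2.2]
finger_gap: 22.1
```

```bash
python3 where.py 24 20
```

```text
13.8 gap 22.1 q [ 0.15  0.8   1.1   0.21  1.66 -0.18]
rotor in head(tool-like axes, z down): pos [  0.13  -0.17 -27.32] rot deg [ 0.05 -0.    0.04]
F tool [-0.77  0.51  2.08] M tool [-0.53 -0.32 -0.01] F world [-0.27 -0.27 -2.24]
24.0 (array([-0.01,  0.01,  0.33]), array([-0.,  0., -0.]))
20.0 (array([-0.01,  0.01,  0.73]), array([-0.,  0., -0.]))
```

carry_out:
  motion:
    - [0,0,0.1,0,0,0]
    - [0,0,0.2,0,0,0]
    - [0,0,0.3,0,0,0]
    - [0,0,0.4,0,0,0]
    - [0,0,0.5,0,0,0]
    - [0,0,0.5,0,0,0]
    - [0,0,0.5,0,0,0]

```text
clock: 14.5
tool_pos: [656.5, 224.0, 182.7]
tcp_rot: [-1.59, -2.165, 0.205]
force: [0.4, -1.0, -3.0]
finger_gap: 22.0
```

```bash
python3 where.py 20 15
```

```text
14.5 gap 22.0 q [ 0.15  0.8   1.12  0.21  1.65 -0.18]
rotor in head(tool-like axes, z down): pos [  0.14  -0.18 -22.33] rot deg [ 0.05 -0.    0.04]
F tool [-1.82  1.1   2.4 ] M tool [-0.58 -0.33  0.  ] F world [ 0.35 -1.01 -3.02]
20.0 (array([-0.01,  0.01,  0.23]), array([-0.,  0., -0.]))
15.0 (array([-0.01,  0.01,  0.73]), array([-0.,  0., -0.]))
```

carry_out:
  motion:
    - [0,0,0.1,0,0,0]
    - [0,0,0.2,0,0,0]
    - [0,0,0.3,0,0,0]
    - [0,0,0.4,0,0,0]
    - [0,0,0.4,0,0,0]

```text
clock: 15.0
tool_pos: [654.7, 224.6, 179.0]
tcp_rot: [-1.59, -2.165, 0.205]
force: [-1.4, 0.0, -3.1]
finger_gap: 21.6
```

```bash
python3 where.py 15 10
```

```text
15.0 gap 21.6 q [ 0.15  0.8   1.12  0.21  1.64 -0.18]
rotor in head(tool-like axes, z down): pos [  0.13  -0.21 -18.14] rot deg [0.06 0.   0.04]
F tool [-0.47 -0.03  3.4 ] M tool [-0.57 -0.35  0.02] F world [-1.39  0.03 -3.13]
15.0 (array([-0.01,  0.02,  0.31]), array([-0.1, -0. , -0. ]))
10.0 (array([-0.01,  0.02,  0.81]), array([-0.1, -0. , -0. ]))
```

carry_out:
  motion:
    - [0,0,0.15,0,0,0]
    - [0,0,0.3,0,0,0]
    - [0,0,0.45,0,0,0]
    - [0,0,0.6,0,0,0]
    - [0,0,0.75,0,0,0]
    - [0,0,0.9,0,0,0]
    - [0,0,1,0,0,0]
    - [0,0,1,0,0,0]

```text
clock: 15.8
tool_pos: [650.4, 225.9, 170.1]
tcp_rot: [-1.59, -2.165, 0.205]
force: [-0.0, -0.2, -2.3]
finger_gap: 22.0
```

```bash
python3 where.py 5 0
```

```text
15.8 gap 22.0 q [ 0.16  0.8   1.15  0.21  1.62 -0.18]
rotor in head(tool-like axes, z down): pos [ 0.1  -0.21 -8.17] rot deg [0.06 0.   0.05]
F tool [-0.78  0.79  2.06] M tool [-0.5  -0.29 -0.04] F world [-0.03 -0.18 -2.33]
5.0 (array([-0.01,  0.02,  0.32]), array([-0.1, -0. , -0. ]))
0.0 (array([-0.01,  0.02,  0.82]), array([-0.1, -0. , -0. ]))
```

carry_out:
  motion:
    - [0,0,0.1,0,0,0]
    - [0,0,0.2,0,0,0]
    - [0,0,0.3,0,0,0]
    - [0,0,0.4,0,0,0]
    - [0,0,0.5,0,0,0]
    - [0,0,0.6,0,0,0]
    - [0,0,0.6,0,0,0]

```text
clock: 16.5
tool_pos: [647.8, 226.8, 164.7]
tcp_rot: [-1.59, -2.165, 0.205]
force: [1.1, 0.1, -3.5]
finger_gap: 21.6
```

```bash
python3 where.py 0 -1
```

```text
16.5 gap 21.6 q [ 0.16  0.8   1.16  0.21  1.61 -0.18]
rotor in head(tool-like axes, z down): pos [ 0.13 -0.23 -2.17] rot deg [ 0.06 -0.    0.04]
F tool [-1.13  2.28  2.69] M tool [-0.53 -0.27 -0.05] F world [ 1.09  0.06 -3.54]
0.0 (array([-0.01,  0.02,  0.22]), array([-0.1,  0. , -0. ]))
-1.0 (array([-0.01,  0.02,  0.32]), array([-0.1,  0. , -0. ]))
```

Creep on until the flange is felt.

carry_out:
  motion:
    - [0,0,0.05,0,0,0]
    - [0,0,0.1,0,0,0]
    - [0,0,0.15,0,0,0]
    - [0,0,0.2,0,0,0]
    - [0,0,0.2,0,0,0]

```text
clock: 17.0
tool_pos: [646.9, 227.1, 163.0]
tcp_rot: [-1.59, -2.165, 0.205]
force: [0.1, 0.4, -3.1]
finger_gap: 21.9
```

```bash
python3 where.py 0
```

```text
17.0 gap 21.9 q [ 0.16  0.8   1.16  0.21  1.6  -0.18]
rotor in head(tool-like axes, z down): pos [ 0.12 -0.2  -0.26] rot deg [0.05 0.   0.04]
F tool [-0.49  1.32  2.79] M tool [-0.57 -0.34 -0.02] F world [ 0.06  0.36 -3.1 ]
0.0 (array([-0.01,  0.02,  0.03]), array([-0.1, -0. , -0. ]))
```

carry_out:
  motion:
    - [0,0,0.05,0,0,0]
    - [0,0,0.1,0,0,0]
    - [0,0,0.1,0,0,0]

```text
clock: 17.3
tool_pos: [646.7, 227.1, 162.6]
tcp_rot: [-1.591, -2.165, 0.204]
force: [1.5, -0.8, 0.1]
finger_gap: 21.9
```

carry_out:
  motion:
    - [0,0,0.05,0,0,0]
    - [0,0,0.05,0,0,0]

```text
clock: 17.5
tool_pos: [646.7, 227.1, 162.5]
tcp_rot: [-1.591, -2.166, 0.204]
force: [3.0, -1.2, 5.0]
finger_gap: 22.1
```

```bash
python3 where.py 0
```

```text
17.5 gap 22.1 q [ 0.16  0.8   1.17  0.21  1.6  -0.18]
rotor in head(tool-like axes, z down): pos [ 0.11 -0.1   0.33] rot deg [-0.03 -0.01  0.04]
F tool [-0.57  0.36 -5.95] M tool [-0.12 -0.34  0.04] F world [ 3.02 -1.25  5.01]
0.0 (array([-0.01,  0.01, -0.03]), array([ 0.,  0., -0.]))
```

carry_out:
  motion:
    - [0,0,0.05,0,0,0]
    - [0,0,0.05,0,0,0]
    - [0,0,0.05,0,0,0]
    - [0,0,0.05,0,0,0]

```text
clock: 17.9
tool_pos: [646.7, 227.1, 162.5]
tcp_rot: [-1.591, -2.166, 0.203]
force: [4.0, -2.3, 8.8]
finger_gap: 21.7
```

```bash
python3 where.py 0;python3 - <<'E'
from goal import *
for n in("scene",):
    c=cam(n); 
    x,y=[int(v) for v in proj(c,o+40*ax)[0]]
    cv2.imwrite(f"pics/{n}6.png",cv2.resize(c["img"][y-60:y+60,x-80:x+80],(640,480),interpolation=cv2.INTER_CUBIC))
E
```

```text
17.9 gap 21.7 q [ 0.16  0.8   1.17  0.21  1.6  -0.18]
rotor in head(tool-like axes, z down): pos [ 0.09 -0.09  0.31] rot deg [-0.07 -0.02  0.03]
F tool [-0.76 -0.52 -9.88] M tool [ 0.03 -0.29  0.02] F world [ 3.99 -2.26  8.8 ]
0.0 (array([-0.01,  0.02, -0.03]), array([ 0.1,  0. , -0. ]))
```

View pics/scene6.png

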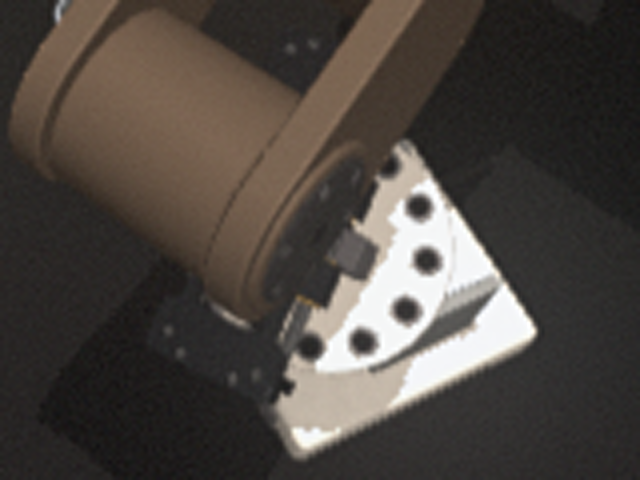

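carry_out:
  motion:
    - [0,0,-0.1,0,0,0]
    - [0,0,-0.1,0,0,0]
    - [0,0,-0.1,0,0,0]
    - [0,0,-0.1,0,0,0]
    - [0,0,-0.1,0,0,0]
    - [0,0,-0.1,0,0,0]
    - [0,0,-0.1,0,0,0]
    - [0,0,-0.1,0,0,0]
    - [0,0,-0.1,0,0,0]
    - [0,0,-0.1,0,0,0]
  fingers: 0.5

```text
clock: 18.95
tool_pos: [646.6, 227.2, 162.2]
tcp_rot: [-1.59, -2.165, 0.205]
force: [0.4, 1.0, -1.5]
finger_gap: 47.3
```

```bash
python3 where.py
```

```text
18.95 gap 47.3 q [ 0.16  0.8   1.17  0.21  1.6  -0.18]
rotor in head(tool-like axes, z down): pos [ 0.12 -0.19  0.65] rot deg [ 0.04 -0.    0.04]
F tool [0.44 1.24 1.25] M tool [-0.28 -0.16 -0.02] F world [ 0.43  0.99 -1.46]
```

Retract along the axis, then offset as in the earlier view to look at it.

carry_out:
  motion:
    - [0,0,-1,0,0,0]
    - [0,0,-2.5,0,0,0]
    - [0,0,-5,0,0,0]
    - [0,0,-9,0,0,0]
    - [0,0,-12,0,0,0]
    - [-4,0,-14,0,0,0]
    - [-6,0,-14,0,0,0]
    - [-6,0,-14,0,0,0]
    - [-6,0,-14,0,0,0]

```text
clock: 19.85
tool_pos: [721.2, 151.5, 270.3]
tcp_rot: [-1.59, -2.163, 0.206]
force: [-0.8, -0.2, 0.3]
finger_gap: 47.3
```

Run:
```python
from goal import *
np.set_printoptions(precision=2,suppress=True)
c=cam("wrist"); im=c["img"]
for r,z in((70,48),(70,72)):
    a=np.arange(60)*np.pi/30; q=proj(c,o+(F@np.array([r*np.cos(a),r*np.sin(a),0*a+z])).T)
    cv2.polylines(im,[q.astype(int)],True,(0,200,0) if z==48 else (0,0,255))
cv2.imwrite("pics/w7.png",im)
s=ctrl.sense(); print(s["clock"],s["tool_pos"],s["force"])
a=cam("scene");b=cam("top"); cv2.imwrite("pics/scene7.png",a["img"])
for t in("bottle","beaker","block"):
    A=marks("scene",t);B=marks("top",t)
    if A and B: print(t,tri(a,A[0][1],b,B[0][1]))
```

```text
19.9 [721.09 152.25 270.7 ] [-0.08 -0.5   0.23]
```

View pics/w7.png

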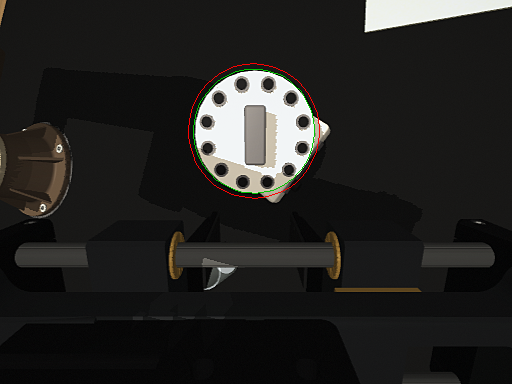

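View pics/scene7.png

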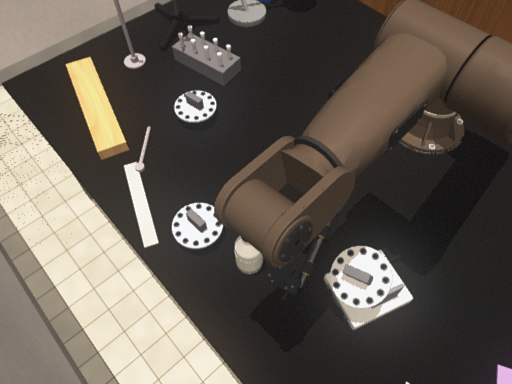

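```bash
python3 -c "
from workcell import ctrl
print(ctrl.sign_off())"
```

```text
the job is handed in; nothing more can be done
None
```

I fitted the tube rotor nearest the base onto the drive shaft, slid it home against the flange, let go and handed the job in at about 20 s.

- **Alignment:** I found the drive axis and the tooth angle from a close wrist-camera picture. The rotor's splines went on at the first try without any searching or forcing.
- **Seating:** It slid down freely until it met resistance within about 0.3 mm of where I computed the flange to be. I pressed with about 13 N while still holding it, and the wrist force stayed far below its limit.
- **After release:** In the last wrist picture the disc's rim matches the outline expected for a fully seated rotor. The arm stands clear, with only noise on the force reading.
- **Disagreement with the task text:** It says the drive leans to the robot's left. Every picture showed it leaning ahead of the robot, about 18 degrees to the right and 27 degrees from vertical, so I used that. My estimates of the lean's direction ranged from 17 to 23 degrees.
- **Checks not made:** At the end I could not re-measure the bottle, beaker and wood block, because the arm hid them from the cameras. The arm's path was planned to pass well above them, and I saw no sign of contact.

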